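# Nose the muddler past the post into its bay

### The job

Put the wooden muddler away in the dark wooden bay behind the brass post, only by pushing it along the worktop with the fingertips, never lifting it: the opening beside the post is shorter than the muddler, so angle it, push one end in past the post first, then swing the other end in. It must finish fully home, lying flat along the back rail and against it, between the two cheeks. Leave everything standing around the bay where it is.

Things in the scene. Friction and masses are not known exactly. Their poses are not given: they have to be found in the camera images.
- muddler_mid (a point): Centre of the beech muddler, 13 mm above the worktop: a bar lying flat, 200 mm long along this point's y axis, z up. Its wood, 26x26 mm in section, runs from y = -70 to +100 mm, a black tip 12 mm thick from y = -70 to -100 mm. 0.1 to 0.17 kg, slides freely. It starts in front of the post, across the mouth of the bay, about parallel to the rail.
- bay: Dark wooden bay, fixed. Origin: on the worktop, middle of the back rail's inner face; x points away from the robot into the rail (mouth toward -x), y runs left along the rail. Rail 272 mm long, 34 high. A cheek 28 mm high, 18 thick at each end comes 49 mm forward of the rail, inner faces at y = +-118 mm. The grey inlay (108 mm deep) is flush with the worktop.
- post: Brass post, 22 mm across, 52 mm high, fixed upright 90 mm forward of the rail and 75 mm left or right of the bay's middle (which side varies). Origin: centre of its foot. It leaves 182 mm to the cheek at the other end and 79 mm to the rail. A flat brass cap marks the empty socket on the other side and is no obstacle.
- wood_end (a point): Centre of the end face of the muddler's wooden end, 100 mm from muddler_mid, 13 mm above the worktop.
- black_tip (a point): Outer end of the muddler's thin black tip, 100 mm from muddler_mid the other way, 13 mm above the worktop.
- cork: Bystander: natural cork, 24 mm across, 45 mm high, standing near the bay's right end, loose. Origin: centre of its underside.
- matches: Bystander: red box of matches 36x54x16 mm lying near the bay's left end, loose. Origin: centre of its underside.
- stopper: Bystander: white bottle stopper with black rings, 33 mm across, 56 mm high, standing behind the back rail, loose. Origin: centre of its underside.
- tea_light: Bystander: tea light in a grey cup, 38 mm across, 15 mm high, behind the back rail, loose. Origin: centre of its underside.
- shot_glass: Bystander: small clear glass, 46 mm across, 57 mm high, standing behind the back rail, loose. Origin: centre of its underside.
- lime: Bystander: green lime 47x59x44 mm lying beside the bay's right end, loose. Origin: centre of its underside.

How it is judged (in metres and radians):
On the way:
1. one end of the muddler has gone in beyond the post while the muddler lies at an angle to the rail (angle between the y axis of muddler_mid and the y axis of bay, either way round above 0.2 rad and x of any of wood_end, black_tip in the frame of bay above -0.079 m), for 0.1 s.
At the end, for the whole second after the job is handed in: The muddler rests flat on the worktop inside the bay, along the back rail: parallel to it within 0.08 rad, its centre no more than 22 mm from the rail's face (13 mm when it touches) and within 30 mm of the bay's middle (x of muddler_mid in the frame of bay between -0.022 and -0.008 m and y of muddler_mid in the frame of bay between -0.03 and 0.03 m and angle between the y axis of muddler_mid and the y axis of bay, either way round below 0.08 rad and height (world z) of muddler_mid below 0.02 m and linear speed of muddler below 0.01 m/s).
It fails at once if the muddler is lifted off the worktop (height (world z) of muddler_mid above 0.028 m).
It fails at once if a bystander is shoved (more than 15 mm) or knocked over (distance of any of cork, matches, stopper, tea_light, shot_glass, lime from where it was at the start of the episode above 0.015 m or angle between any of cork, matches, stopper, tea_light, shot_glass's own z axis and vertical above 0.4 rad).
It also fails if it takes over 72 s, if anything falls off the work surface, if the arm or the gripper's body presses on something with over 40 N, if the wrist force passes 120 N, or if a joint passes its speed limit or range.

### The arm

A 6-joint arm with a two-finger parallel gripper is mounted at the origin on a cart in front of the work surface, level with it; the furniture and walls round the work are solid. World frame = base frame: x ahead of the robot, y to its left, z up, the work surface at z = 0. Lengths are in m, angles in degrees, forces in N, time in s.
With the tool pointing down it reaches from about 0.35 to 0.875 m from the base axis. Payload 4.2 kg.
Tool frame: the origin (TCP) lies on the centre line of the jaws, within the pads' length; the fingertips stand tip_reach ahead of it and the grasp point (between the pads) is the TCP (tip_reach is the distance from the TCP to the fingertips, in m); z points along the fingers, y is the line along which they close (so a half turn about z gives the same grasp; the last joint's range is limited). The gripper opens to 87 mm and grips with 3 to 60 N. Pads are 19 mm wide; open, the fingers measure 117 mm over their backs; the gripper's body (75 mm by 190 mm) begins 51 mm behind the grasp point.
Start: joints at [80.707, 22.042, 0.453, 0, -68.411, -14.817], TCP at [0.255, 0.57, 0.242] pointing down, gripper open.
Joint ranges: [-179.83, 179.83], [-69.29, 118.12], [-61.27, 80.66], [-181.25, 117.63], [-171.15, -9.14], [-177.46, 177.46]. Speed limits (degrees/s): [159.86, 159.86, 180, 180, 180, 180].

### API

Orientations are given as a 3x3 rotation matrix whose columns are the frame's x, y, z axes.
In Python, from station import sense, capture, finish_job, tip_reach gives the robot as it stands.
- The arm moves only by the tool arm_command, never from a script. Its argument "deltas" is a list of rows, each a list of 7 numbers: the turn, a rotation vector about the tool's x, y, z in rad, then the shift along the tool's x, y, z in cm, then the closure, from -1 (fully open) to 1 (shut), so that 0 is half open. In form: [[rx, ry, rz, dx, dy, dz, hand], ...]. A call has 1 to 8 rows; each row is the pose to reach, as a shift and turn from the pose commanded when the call began, along the tool's axes at that moment; what a row does not reach only later rows make up. A row lasts 1/12 s, in which the tool goes at most 41.7 mm and 7.16 degrees, less where a joint would pass 70% of its speed; a pose out of reach is approached as far as the arm can. A call with a gripper value outside its range is refused whole. The fingers move at their own pace and stop on an object; the grip force is fixed at half the most. Time passes only in rows, so rows that repeat a pose let the fingers close. It gives the time, the measured TCP pose, the force, the opening and the grip force at its end, in the units of the state.
- sense(): the state, without advancing time (a new reading comes with each control period).
- capture(name): name is "side" or "top"; returns a dict with "pixels" (384x512x3 uint8, blue, green, red), "fovy" (degrees; the focal length in pixels is half the picture's height over the tangent of half this angle, whatever the lens; pixels are square), "cx", "cy" (the principal point, pixels), "rvec" (rotation vector, rad) and "tvec" (3), from world to camera coordinates, as OpenCV has them. Camera axes: x right, y down, z forward; pixel columns grow to the right and rows downward; lengths in m; the calibration is good to about 2 mm. A picture is of the moment at which its call begins. There is no depth.
- finish_job(): hands the job in; it is judged then, once.
The state is a dict: "time_s": time; "joints": joint angles; "joint_velocities": joint speeds; "effort": joint torques, N m; "tcp_pos": TCP position; "ee_rot": TCP orientation; "wrist_force": force on the tool from outside, world axes, zero at the start; "moment": the same for the moment, N m; "gripper_width": opening from 0.0 (shut) to 1.0 (fully open); "gripper_force": force on a finger pad.
Only numpy, scipy, OpenCV 4.12 (cv2) and the standard library are available. Lean on these libraries where they do the work, as an engineer would, in place of code of your own. Each camera call takes 0.05 s, during which the arm holds its last target. There are 200 camera calls.

## Working session

There is one attempt and no reset: what is moved stays moved. The work goes in short steps, Python scripts to look and compute and a tool call to move; the robot and the scene stay as the last step left them, time stands still between calls to the robot, and variables do not carry over. Pictures are saved under pics/ and viewed, at most 10 in all, crops included, and the job is handed in when it is done.

Besides the shell and the picture viewer there is one more tool, called after "Request:" in YAML: its name, and indented under it one key for each argument. arm_command: Moves the arm, as the interface text tells. Its arguments: {"type":"object","properties":{"deltas":{"type":"array"}},"required":["deltas"]}

```bash
mkdir -p pics; cat > h.py <<'E'
import numpy as np, cv2
from station import sense, capture, finish_job, tip_reach
def ray(c,uv,z):
    R,_=cv2.Rodrigues(np.array(c["rvec"],float)); t=np.array(c["tvec"],float).ravel()
    f=c["pixels"].shape[0]/2/np.tan(np.radians(c["fovy"])/2)
    uv=np.atleast_2d(np.array(uv,float))
    d=np.c_[(uv[:,0]-c["cx"])/f,(uv[:,1]-c["cy"])/f,np.ones(len(uv))]@R
    o=-R.T@t
    return o+d*((z-o[2])/d[:,2])[:,None]
E
python3 - <<'E'
from h import *
print(tip_reach, sense())
for n in("top","side"):
    c=capture(n); print(n,c["fovy"],c["cx"],c["cy"],c["rvec"],c["tvec"])
    cv2.imwrite(f"pics/{n}0.png",c["pixels"])
E
```

```text
0.019 {'time_s': 0.0, 'joints': array([ 8.07074582e+01,  2.20907102e+01,  3.78048523e-01, -3.06285672e-02,
       -6.84085174e+01, -1.48153064e+01]), 'joint_velocities': array([ 0.1637108 , -0.04028208, -0.08175752, -0.03541063,  0.04773456,
       -0.04416893]), 'effort': array([-9.19236882e-04, -3.90663207e+01,  1.87402046e+01,  4.22001645e+00,
        1.08812356e-02, -2.03806576e-04]), 'tcp_pos': array([0.25504104, 0.56997539, 0.24044401]), 'ee_rot': array([[ 9.12697681e-01, -4.08634618e-01, -8.32044305e-04],
       [-4.08635461e-01, -9.12695476e-01, -2.00690646e-03],
       [ 6.06883842e-05,  2.17170168e-03, -9.99997640e-01]]), 'wrist_force': array([-0.45180179,  0.15351225, -1.09487364]), 'moment': array([-0.0225303 , -0.08129578, -0.01486612]), 'gripper_force': 0.0, 'gripper_width': 1.0004135784119936}
top 55.49326016399714 256.781252376959 185.60818251525288 [ 2.13809022 -2.08934841  0.17499533] [-0.16499838  0.59564961  0.77762021]
side 53.04839046361314 262.3544049281815 193.9432571500815 [ 2.01369547 -0.41370023  0.27588322] [-0.59688385  0.06866342  0.79109541]
```

View pics/top0.png

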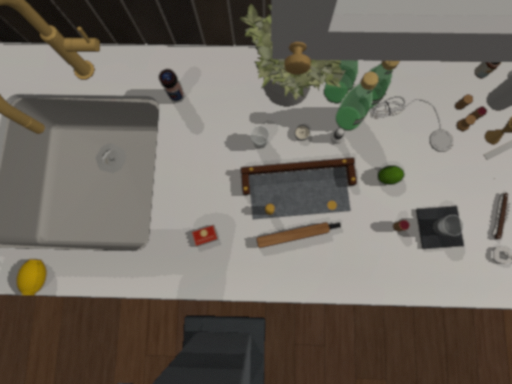

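View pics/side0.png

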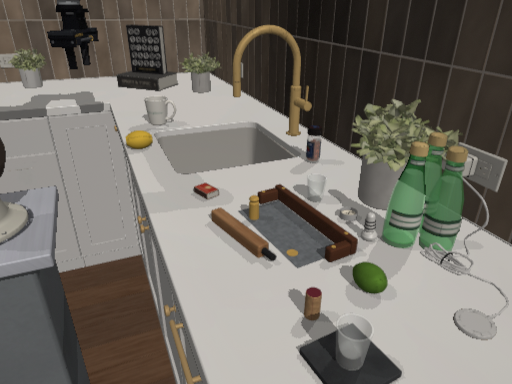

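The top view shows the post left at about (270,208) and the cap right at (332,205). The rail runs (243,172)–(355,163), and the muddler from its wood end (258,242) to its tip (340,226). I'll measure next.

```bash
python3 - <<'E'
from h import *
c=capture("top");p=c["pixels"]
cr=cv2.resize(p[145:260,190:420],None,fx=3.4,fy=3.4,interpolation=cv2.INTER_CUBIC);cv2.imwrite("pics/crop1.png",cr)
hsv=cv2.cvtColor(p,cv2.COLOR_BGR2HSV)
for u,v in [(300,168),(247,182),(353,175),(290,190),(290,237),(335,226),(270,208),(262,242),(205,235)]: print((u,v),hsv[v,u],p[v,u])
E
```

```text
(300, 168) [ 11 188  38] [10 20 38]
(247, 182) [ 10 157  60] [23 35 60]
(353, 175) [ 11 165  62] [22 36 62]
(290, 190) [100  10  78] [78 77 75]
(290, 237) [ 14 146 119] [ 51  83 119]
(335, 226) [ 0  0 28] [28 28 28]
(270, 208) [ 20 179 148] [ 44 115 148]
(262, 242) [ 14 144 115] [ 50  81 115]
(205, 235) [ 15 131 142] [ 69 105 142]
```

View pics/crop1.png

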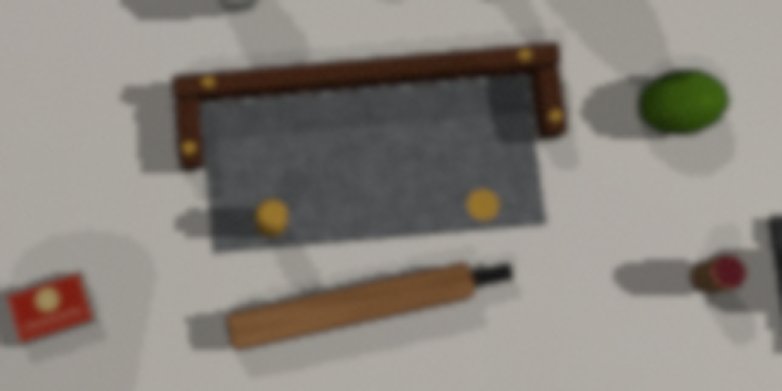

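The crop shows the rail's rear corners at (175,77) and (558,44). The inlay's front corners are at (214,251) and (545,223), the post at (272,217), and the muddler from (240,330) to (511,270). I'll convert these to world coordinates.

```bash
cat >> h.py <<'E'
def muddler(c):
    p=c["pixels"];h=cv2.cvtColor(p,cv2.COLOR_BGR2HSV)
    m=cv2.inRange(h,(9,110,65),(18,175,255)); m[:140]=0;m[262:]=0;m[:,:225]=0;m[:,380:]=0
    m=cv2.morphologyEx(m,cv2.MORPH_OPEN,np.ones((3,3)))
    cs,_=cv2.findContours(m,cv2.RETR_EXTERNAL,cv2.CHAIN_APPROX_NONE)
    k=max(cs,key=cv2.contourArea)
    w=ray(c,k.reshape(-1,2),0.026)[:,:2]
    (cx,cy),_,_=r=cv2.minAreaRect((w*1000).astype(np.float32))
    b=cv2.boxPoints(r)/1000; e=[b[1]-b[0],b[2]-b[1]]
    L=sorted(e,key=np.linalg.norm); a=L[1]/np.linalg.norm(L[1])
    if a[1]<0:a=-a   # +y = left = wood end
    return np.array([cx,cy])/1000,a,[np.linalg.norm(x) for x in L]
E
python3 - <<'E'
from h import *
c=capture("top")
P=lambda q,z:ray(c,np.array(q)/3.4+[190-.35,145-.35],z)[:,:2]
rail=P([(175,77),(558,44)],.034);inl=P([(214,251),(545,223)],0)
print("rail",rail,np.linalg.norm(rail[0]-rail[1]));print("inlay",inl,np.linalg.norm(inl[0]-inl[1]))
ins=P([(200,101),(531,74)],.0);print("railbase?",ins)
for n,q,z in[("post top",(272,212),.052),("cap",(483,205),0),("cork top",(730,271),.045),("matches",(50,307),.016),("lime",(684,101),.022),("cheekLfront",(190,168),.028),("cheekRfront",(552,137),.028)]:print(n,P([q],z))
d=rail[0]-rail[1];d/=np.linalg.norm(d)
d2=inl[0]-inl[1];d2/=np.linalg.norm(d2);print("yaxis",d,d2)
x=np.array([d[1],-d[0]])
print("depth rail back->inlay front",(rail.mean(0)-inl.mean(0))@x)
w,a,L=muddler(c);print("wood",w,a,L,"mid",w-a*.015,"end",w+a*.085,"tip",w-a*.115)
E
```

```text
rail [[ 0.64628001 -0.11269091]
 [ 0.6751514  -0.37768893]] 0.2665661439432415
inlay [[ 0.52938416 -0.14189769]
 [ 0.55440061 -0.37386167]] 0.23330904330734833
railbase? [[ 0.63707862 -0.12891249]
 [ 0.6618331  -0.36625381]]
post top [[ 0.55116427 -0.18145502]]
cap [[ 0.5661792  -0.33066111]]
cork top [[ 0.51967077 -0.48404722]]
matches [[ 0.48682125 -0.03093853]]
lime [[ 0.63917955 -0.46686988]]
cheekLfront [[ 0.58352139 -0.12473716]]
cheekRfront [[ 0.61054844 -0.37345919]]
yaxis [-0.10830854  0.99411733] [-0.10722453  0.99423483]
depth rail back->inlay front 0.11949873334384199
wood [ 0.49265839 -0.2366535 ] [-0.23844914  0.971155  ] [np.float32(0.0221616), np.float32(0.16667764)] mid [ 0.49623512 -0.25122083] end [ 0.47239021 -0.15410533] tip [ 0.52008004 -0.34833633]
```

```bash
cat >> h.py <<'E'
O=np.array([.6487,-.2463]);Y=np.array([-.108,.9942]);X=np.array([.9942,.108])
B=lambda w:np.array([(np.array(w)-O)@X,(np.array(w)-O)@Y])   # world->bay
W=lambda b:O+b[0]*X+b[1]*Y                                    # bay->world
def delta(xy,z,yaw,f=None):
    """tool-frame row to reach world xy,z with tool x at world yaw (deg)"""
    s=sense();R=np.array(s["ee_rot"]);p=np.array(s["tcp_pos"])
    if f is not None: p,R=f
    d=R.T@(np.array([*xy,z])-p)*100
    cy,sy=np.cos(np.radians(yaw)),np.sin(np.radians(yaw))
    T=np.array([[cy,sy,0],[sy,-cy,0],[0,0,-1.]])
    r=cv2.Rodrigues(R.T@T)[0].ravel()
    print("row",np.round(r,3),np.round(d,2));return np.array([*xy,z]),T
def look(tag=None):
    c=capture("top");w,a,L=muddler(c);m=w-a*.015;s=sense()
    print("t",round(s["time_s"],2),"mid",B(m).round(4),"end",B(m+a*.1).round(4),"tip",B(m-a*.1).round(4),"ang",round(float(np.arctan2(-(a@X),a@Y)),3),"L",np.round(L,3),
     "tcp bay",B(s["tcp_pos"][:2]).round(4),round(float(s["tcp_pos"][2]),4),"F",np.round(s["wrist_force"],1))
    if tag:cv2.imwrite(f"pics/{tag}.png",c["pixels"])
    return m,a
E
python3 - <<'E'
from h import *
m,a=look()
delta(m+a*.1295,.12,np.degrees(np.arctan2(-a[1],-a[0])))
E
```

```text
t 0.25 mid [-0.152   0.0116] end [-0.1652  0.1107] tip [-0.1388 -0.0875] ang 0.132 L [0.022 0.167] tcp bay [-0.303   0.8543] 0.241 F [ 0.3  0.  -0.7]
row [ 0.001 -0.001  0.91 ] [47.62 54.89 12.17]
```

Request:
arm_command:
  deltas:
    - [0, 0, 0.91, 47.6, 54.9, 12.1, 1]
    - [0, 0, 0.91, 47.6, 54.9, 12.1, 1]
    - [0, 0, 0.91, 47.6, 54.9, 12.1, 1]
    - [0, 0, 0.91, 47.6, 54.9, 12.1, 1]
    - [0, 0, 0.91, 47.6, 54.9, 12.1, 1]
    - [0, 0, 0.91, 47.6, 54.9, 12.1, 1]
    - [0, 0, 0.91, 47.6, 54.9, 12.1, 1]
    - [0, 0, 0.91, 47.6, 54.9, 12.1, 1]

```text
time_s: 0.92
tcp_pos: [0.3504, 0.2537, 0.1867]
ee_rot: [[0.234, -0.972, 0.0], [-0.972, -0.234, 0.001], [-0.0, -0.0, -1.0]]
wrist_force: [1.7, 0.7, -0.0]
gripper_width: 0.477
gripper_force: 0.0
```

```bash
cat > d.py <<'E'
from h import *
import sys
x,y,z,yaw=map(float,sys.argv[1:5]);print(sense()["tcp_pos"].round(3),sense()["gripper_width"]);delta((x,y),z,yaw)
E
python3 d.py 0.4654 -0.1254 0.12 -76.2
```

```text
[0.35  0.254 0.187] 0.47680418173181094
row [-0.     0.    -0.005] [39.55 -2.32  6.66]
```

Request:
arm_command:
  deltas:
    - [0, 0, 0, 39.5, -2.3, 6.6, 1]
    - [0, 0, 0, 39.5, -2.3, 6.6, 1]
    - [0, 0, 0, 39.5, -2.3, 6.6, 1]
    - [0, 0, 0, 39.5, -2.3, 6.6, 1]
    - [0, 0, 0, 39.5, -2.3, 6.6, 1]
    - [0, 0, 0, 39.5, -2.3, 6.6, 1]
    - [0, 0, 0, 39.5, -2.3, 6.6, 1]
    - [0, 0, 0, 39.5, -2.3, 6.6, 1]

```text
time_s: 1.58
tcp_pos: [0.4473, -0.0606, 0.132]
ee_rot: [[0.238, -0.971, 0.001], [-0.971, -0.238, 0.0], [0.0, -0.001, -1.0]]
wrist_force: [0.4, 1.8, -0.2]
gripper_width: 0.006
gripper_force: 0.0
```

```bash
python3 d.py 0.4654 -0.1254 0.028 -76.2
```

```text
[ 0.447 -0.061  0.132] 0.006146494118133023
row [-0.001 -0.    -0.001] [ 6.73 -0.21 10.4 ]
```

Request:
arm_command:
  deltas:
    - [0, 0, 0, 4, -0.2, 1, 1]
    - [0, 0, 0, 6.7, -0.2, 3.5, 1]
    - [0, 0, 0, 6.7, -0.2, 7, 1]
    - [0, 0, 0, 6.7, -0.2, 9.5, 1]
    - [0, 0, 0, 6.7, -0.2, 10.4, 1]
    - [0, 0, 0, 6.7, -0.2, 10.4, 1]

```text
time_s: 2.08
tcp_pos: [0.4633, -0.1234, 0.026]
ee_rot: [[0.237, -0.971, -0.006], [-0.971, -0.237, -0.0], [-0.001, 0.005, -1.0]]
wrist_force: [1.0, 0.1, -0.3]
gripper_width: 0.003
gripper_force: 0.0
```

```bash
python3 - <<'E'
from h import *
m,a=look("p2");c=capture("side");cv2.imwrite("pics/s2.png",cv2.resize(c["pixels"][150:300,150:400],None,fx=3,fy=3))
s=sense();t=s["tcp_pos"][:2];print((t-m)@a,(t-m)@np.array([a[1],-a[0]]))
E
```

```text
t 2.13 mid [-0.1513  0.0063] end [-0.1647  0.1054] tip [-0.1379 -0.0928] ang 0.135 L [0.022 0.156] tcp bay [-0.1696  0.1423] 0.0276 F [-0.  -0.3 -0.6]
0.13722278622017323 0.0011347717936765166
```

View pics/s2.png

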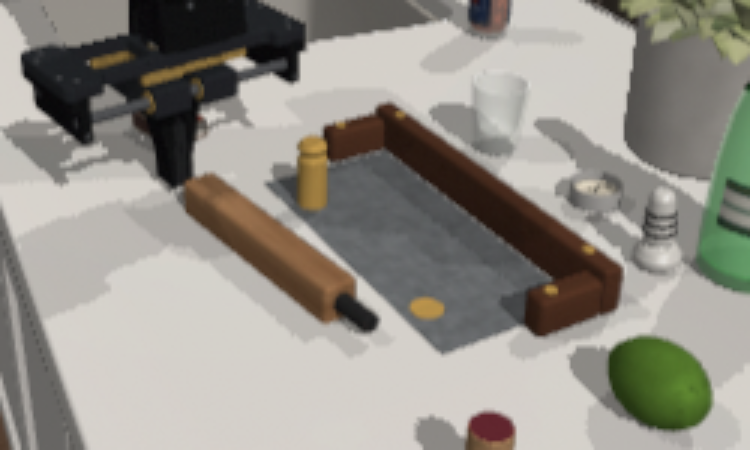

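The side view shows the closed fingers standing at the wood end, ready for the axial push to the right.

Request:
arm_command:
  deltas:
    - [0, 0, 0, 1.2, 0, 0, 1]
    - [0, 0, 0, 2, 0, 0, 1]
    - [0, 0, 0, 3, 0, 0, 1]
    - [0, 0, 0, 4, 0, 0, 1]
    - [0, 0, 0, 5, 0, 0, 1]
    - [0, 0, 0, 6, 0, 0, 1]
    - [0, 0, 0, 6.5, 0, 0, 1]
    - [0, 0, 0, 6.5, 0, 0, 1]

```text
time_s: 2.85
tcp_pos: [0.4806, -0.1876, 0.0279]
ee_rot: [[0.236, -0.972, 0.0], [-0.972, -0.236, -0.0], [0.0, -0.0, -1.0]]
wrist_force: [0.2, -0.3, -0.8]
gripper_width: 0.01
gripper_force: 0.0
```

```bash
python3 - <<'E'
from h import *
m,a=look("p3")
s=sense();t=s["tcp_pos"][:2];print((t-m)@a,(t-m)@np.array([a[1],-a[0]]))
E
```

```text
t 2.9 mid [-0.1435 -0.0681] end [-0.1563  0.0311] tip [-0.1306 -0.1672] ang 0.129 L [0.022 0.1  ] tcp bay [-0.1611  0.0771] 0.0278 F [-0.1  0.9 -0.3]
0.14616899182667198 0.0011836809048039983
```

Request:
arm_command:
  deltas:
    - [0, 0, 0, 0.8, 0, 0, 1]
    - [0, 0, 0, 1.6, 0, 0, 1]
    - [0, 0, 0, 2.4, 0, 0, 1]
    - [0, 0, 0, 3.2, 0, 0, 1]
    - [0, 0, 0, 4, 0, 0, 1]
    - [0, 0, 0, 4.6, 0, 0, 1]
    - [0, 0, 0, 4.6, 0, 0, 1]

```text
time_s: 3.48
tcp_pos: [0.4918, -0.2323, 0.028]
ee_rot: [[0.237, -0.972, 0.001], [-0.972, -0.237, -0.0], [0.001, -0.001, -1.0]]
wrist_force: [0.6, 0.8, 0.1]
gripper_width: 0.004
gripper_force: 0.0
```

Request:
arm_command:
  deltas:
    - [0, 0, 0, -3, 0, 0, 1]
    - [0, 0, 0, -5, 0, -1, 1]
    - [0, 0, 0, -5, 0, -5, 1]
    - [0, 0, 0, -5, 3, -7, 1]
    - [0, 0, 0, -5, 6, -7, 1]
    - [0, 0, 0, -5, 9, -7, 1]
    - [0, 0, 0, -5, 11, -7, 1]

```text
time_s: 4.07
tcp_pos: [0.3698, -0.2085, 0.0983]
ee_rot: [[0.237, -0.971, -0.0], [-0.971, -0.237, 0.0], [-0.001, 0.0, -1.0]]
wrist_force: [0.2, -0.4, 0.0]
gripper_width: 0.007
gripper_force: 0.0
```

```bash
python3 - <<'E'
from h import *
m,a=look("p4");print(m)
E
```

```text
t 4.12 mid [-0.1413 -0.0803] end [-0.1544  0.0188] tip [-0.1283 -0.1795] ang 0.13 L [0.022 0.169] tcp bay [-0.2768  0.0681] 0.0978 F [-3.7 -0.3 -1.1]
[ 0.51685638 -0.34139728]
```

View pics/p4.png

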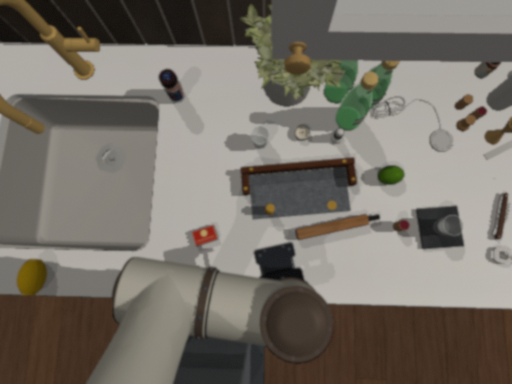

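The muddler is now across the opening, from (297,236) to (378,217), with cork at (402,226) still clear. Next I push its left half forward.

```bash
python3 - <<'E'
from h import *
w=W((-.195,-.026));print(w);delta(w,.028,6.2)
E
```

```text
[ 0.457639  -0.2932092]
row [ 1.000e-03  5.000e-03 -1.442e+00] [10.41 -6.92  6.92]
```

Request:
arm_command:
  deltas:
    - [0, 0, -1.44, 3, -2, 0, 1]
    - [0, 0, -1.44, 6, -4, 0, 1]
    - [0, 0, -1.44, 9, -6, 0, 1]
    - [0, 0, -1.44, 10.4, -6.9, 0, 1]
    - [0, 0, -1.44, 10.4, -6.9, 0, 1]
    - [0, 0, -1.44, 10.4, -6.9, 0, 1]
    - [0, 0, -1.44, 10.4, -6.9, 0, 1]
    - [0, 0, -1.44, 10.4, -6.9, 0, 1]

```text
time_s: 4.78
tcp_pos: [0.4644, -0.2933, 0.0978]
ee_rot: [[0.948, -0.319, -0.0], [-0.319, -0.948, -0.0], [-0.0, 0.0, -1.0]]
wrist_force: [-0.1, 0.0, -0.7]
gripper_width: 0.004
gripper_force: 0.0
```

```bash
python3 d.py 0.4576 -0.2932 0.028 6.2
```

```text
[ 0.464 -0.293  0.098] 0.0037545518050511274
row [ 0.     0.    -0.433] [-0.65  0.2   6.98]
```

Request:
arm_command:
  deltas:
    - [0, 0, -0.43, -0.7, 0.2, 0, 1]
    - [0, 0, -0.43, -0.7, 0.2, 0, 1]
    - [0, 0, -0.43, -0.7, 0.2, 2, 1]
    - [0, 0, -0.43, -0.7, 0.2, 5, 1]
    - [0, 0, -0.43, -0.7, 0.2, 7, 1]
    - [0, 0, -0.43, -0.7, 0.2, 7, 1]

```text
time_s: 5.28
tcp_pos: [0.4542, -0.2917, 0.0242]
ee_rot: [[0.995, 0.098, -0.008], [0.098, -0.995, 0.003], [-0.008, -0.004, -1.0]]
wrist_force: [-0.5, 0.3, -0.2]
gripper_width: 0.003
gripper_force: 0.0
```

Request:
arm_command:
  deltas:
    - [0, 0, 0, 1, 0, 0, 1]
    - [0, 0, 0, 2, 0, 0, 1]
    - [0, 0, 0, 3, 0, 0, 1]
    - [0, 0, 0, 3.8, 0, 0, 1]
    - [0, 0, 0, 4.6, 0, 0, 1]
    - [0, 0, 0, 5.4, 0, 0, 1]
    - [0, 0, 0, 6, 0, 0, 1]
    - [0, 0, 0, 6, 0, 0, 1]

```text
time_s: 5.95
tcp_pos: [0.5185, -0.2868, 0.0282]
ee_rot: [[0.995, 0.1, 0.002], [0.1, -0.995, -0.001], [0.002, 0.001, -1.0]]
wrist_force: [0.3, -0.4, 0.6]
gripper_width: 0.012
gripper_force: 0.0
```

```bash
python3 - <<'E'
from h import *
m,a=look("p5");print(m)
c=cv2.imread("pics/p5.png");cv2.imwrite("pics/c5.png",cv2.resize(c[145:260,220:420],None,fx=3,fy=3))
E
```

```text
Traceback (most recent call last):
  File "h.py", line 35, in look
    c=capture("top");w,a,L=muddler(c);m=w-a*.015;s=sense()
                           ~~~~~~~^^^
  File "h.py", line 15, in muddler
    k=max(cs,key=cv2.contourArea)
ValueError: max() iterable argument is empty
```

```bash
python3 - <<'E'
from h import *
c=capture("side");cv2.imwrite("pics/s5.png",cv2.resize(c["pixels"][150:310,170:380],None,fx=3.6,fy=3.6))
E
```

```text
(no output)
```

View pics/s5.png

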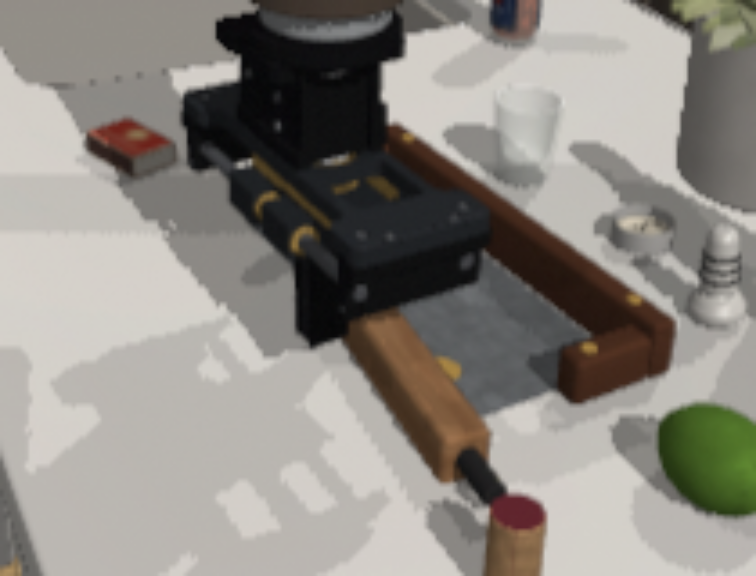

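The side view shows the bar turning, its tip at about (307,287) in full-image pixels, close in view to the cork. I'll check the tip's position.

```bash
cat >> h.py <<'E'
def S(pts,z,k=3.6,o=(170,150)):
    c=capture("side");return [B(q[:2]).round(4) for q in ray(c,(np.array(pts)+.5)/k+np.array(o)-.5,z)]
E
python3 - <<'E'
from h import *
print("tip",S([(497,495)],.013),"tip root",S([(468,458)],.013),"wood corners top",S([(487,430),(440,447)],.026),"cork",S([(517,512)],.045),"side edge pt",S([(350,345)],.026),B(sense()["tcp_pos"][:2]))
E
```

```text
tip [array([-0.1303, -0.1807])] tip root [array([-0.1269, -0.1531])] wood corners top [array([-0.1174, -0.1535]), array([-0.1436, -0.1532])] cork [array([-0.1532, -0.2223])] side edge pt [array([-0.1384, -0.0635])] [-0.13591344 -0.02610463]
```

Request:
arm_command:
  deltas:
    - [0, 0, 0, 0.7, 0, 0, 1]
    - [0, 0, 0, 1.4, 0, 0, 1]
    - [0, 0, 0, 2.1, 0, 0, 1]
    - [0, 0, 0, 2.8, 0, 0, 1]
    - [0, 0, 0, 3.5, 0, 0, 1]
    - [0, 0, 0, 4, 0, 0, 1]
    - [0, 0, 0, 4, 0, 0, 1]

```text
time_s: 6.88
tcp_pos: [0.5581, -0.2828, 0.0279]
ee_rot: [[0.995, 0.1, 0.001], [0.1, -0.995, -0.0], [0.001, 0.001, -1.0]]
wrist_force: [0.1, 0.6, 0.3]
gripper_width: 0.006
gripper_force: 0.0
```

Request:
arm_command:
  deltas:
    - [0, 0, 0, -3, 0, 0, 1]
    - [0, 0, 0, -4, 0, -2, 1]
    - [0, 0, 0, -6, 0, -5, 1]
    - [0, 0, 0, -9, 0, -7, 1]
    - [0, 0, 0, -13, 0, -7, 1]
    - [0, 0, 0, -15, 0, -7, 1]

```text
time_s: 7.38
tcp_pos: [0.4042, -0.2974, 0.0992]
ee_rot: [[0.995, 0.098, 0.001], [0.098, -0.995, 0.0], [0.001, -0.0, -1.0]]
wrist_force: [-1.4, 0.2, -1.9]
gripper_width: 0.007
gripper_force: 0.0
```

```bash
python3 - <<'E'
from h import *
m,a=look("p6");print(m)
E
```

```text
t 7.43 mid [-0.0956 -0.0826] end [-0.0489  0.0058] tip [-0.1422 -0.1711] ang -0.485 L [0.025 0.169] tcp bay [-0.2518 -0.0236] 0.0984 F [-3.7  1.  -0.9]
[ 0.56262533 -0.33875807]
```

Request:
arm_command:
  deltas:
    - [0, 0, 0, 3, 4, 0, 1]
    - [0, 0, 0, 5, 8, 0, 1]
    - [0, 0, 0, 7.7, 11.1, 0, 1]
    - [0, 0, 0, 7.7, 11.1, 3, 1]
    - [0, 0, 0, 7.7, 11.1, 6, 1]
    - [0, 0, 0, 7.7, 11.1, 7, 1]
    - [0, 0, 0, 7.7, 11.1, 7, 1]

```text
time_s: 8.02
tcp_pos: [0.4925, -0.3994, 0.0243]
ee_rot: [[0.995, 0.098, -0.007], [0.098, -0.995, 0.004], [-0.007, -0.004, -1.0]]
wrist_force: [-0.3, -0.2, 0.1]
gripper_width: 0.005
gripper_force: 0.0
```

Request:
arm_command:
  deltas:
    - [0, 0, 0, 1.5, 0, 0, 1]
    - [0, 0, 0, 2.7, 0, 0, 1]
    - [0, 0, 0, 3.5, 0, 0, 1]
    - [0, 0, 0, 4.2, 0, 0, 1]
    - [0, 0, 0, 4.8, 0, 0, 1]
    - [0, 0, 0, 5.3, 0, 0, 1]
    - [0, 0, 0, 5.3, 0, 0, 1]

```text
time_s: 8.6
tcp_pos: [0.5488, -0.3953, 0.0285]
ee_rot: [[0.995, 0.1, 0.001], [0.1, -0.995, -0.001], [0.001, 0.001, -1.0]]
wrist_force: [0.7, -0.3, -0.5]
gripper_width: 0.006
gripper_force: 0.1
```

Request:
arm_command:
  deltas:
    - [0, 0, 0, -2, 0, 0, 1]
    - [0, 0, 0, -4, 0, -2, 1]
    - [0, 0, 0, -6, 2, -5, 1]
    - [0, 0, 0, -9, 5, -8, 1]
    - [0, 0, 0, -11, 8, -8, 1]
    - [0, 0, 0, -11, 10, -8, 1]

```text
time_s: 9.1
tcp_pos: [0.4456, -0.5085, 0.1117]
ee_rot: [[0.995, 0.097, 0.003], [0.097, -0.995, -0.003], [0.003, 0.003, -1.0]]
wrist_force: [0.5, -0.0, -0.6]
gripper_width: 0.007
gripper_force: 0.0
```

```bash
python3 - <<'E'
from h import *
m,a=look("p7");ang=np.degrees(np.arctan2(a[1],a[0]))-90
t=m-a*.1;g=t-a*(.015+.02);print(ang,"pre",B(g));delta(g,.027,ang-0);print(sense()["joints"])
E
```

```text
t 9.15 mid [-0.0789 -0.0775] end [-0.0525  0.019 ] tip [-0.1053 -0.1739] ang -0.267 L [0.029 0.17 ] tcp bay [-0.2296 -0.242 ] 0.1102 F [ 3.  -4.4  0.9]
-9.09066 pre [-0.11448916 -0.20770442]
row [ 0.004 -0.004  0.253] [11.44 -3.62  8.34]
[-3.52399345e+01  3.31327755e+01 -9.34769734e-01  1.04523228e-01
 -5.56099101e+01  1.30607898e+02]
```

Request:
arm_command:
  deltas:
    - [0, 0, 0.25, 4, -1.5, 0, 1]
    - [0, 0, 0.25, 8, -3, 0, 1]
    - [0, 0, 0.25, 11.7, -4.6, 0, 1]
    - [0, 0, 0.25, 11.7, -4.6, 0, 1]
    - [0, 0, 0.25, 11.7, -4.6, 3, 1]
    - [0, 0, 0.25, 11.7, -4.6, 6, 1]
    - [0, 0, 0.25, 11.7, -4.6, 8.2, 1]
    - [0, 0, 0.25, 11.7, -4.6, 8.2, 1]

```text
time_s: 9.82
tcp_pos: [0.5583, -0.4468, 0.0216]
ee_rot: [[0.989, -0.15, -0.005], [-0.15, -0.989, 0.003], [-0.006, -0.002, -1.0]]
wrist_force: [-0.6, 0.1, 0.9]
gripper_width: 0.002
gripper_force: 0.0
```

```bash
python3 - <<'E'
from h import *
m,a=look("p8")
c=capture("side");cv2.imwrite("pics/s8.png",cv2.resize(c["pixels"][150:310,170:380],None,fx=3.6,fy=3.6))
E
```

```text
t 9.87 mid [0.0066 0.0834] end [0.0154 0.1831] tip [-0.0021 -0.0162] ang -0.088 L [0.007 0.014] tcp bay [-0.111  -0.1903] 0.0237 F [-0.3  1.   0.7]
```

View pics/s8.png

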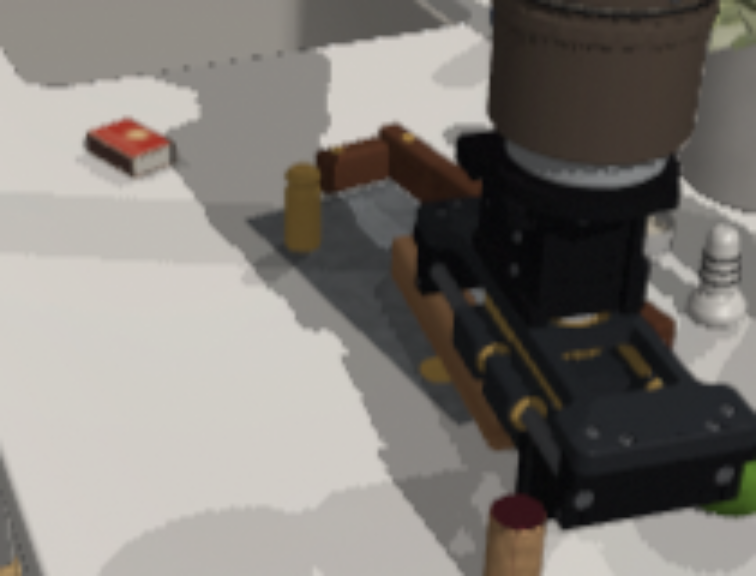

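The side view shows the fingers right of the tip and clear of the cork, with the wood end inside the bay to the right of the post. Now the axial push to the left.

Request:
arm_command:
  deltas:
    - [0, 0, 0, 0, -1, 0, 1]
    - [0, 0, 0, 0, -2, 0, 1]
    - [0, 0, 0, 0, -3, 0, 1]
    - [0, 0, 0, 0, -4, 0, 1]
    - [0, 0, 0, 0, -5, 0, 1]
    - [0, 0, 0, 0, -6, 0, 1]
    - [0, 0, 0, 0, -6.5, 0, 1]
    - [0, 0, 0, 0, -6.5, 0, 1]

```text
time_s: 10.58
tcp_pos: [0.5701, -0.3824, 0.0262]
ee_rot: [[0.989, -0.149, -0.0], [-0.149, -0.989, 0.0], [-0.0, -0.0, -1.0]]
wrist_force: [-0.2, -0.6, -0.2]
gripper_width: 0.002
gripper_force: 0.0
```

```bash
python3 - <<'E'
from h import *
m,a=look("p9")
c=capture("side");cv2.imwrite("pics/s9.png",cv2.resize(c["pixels"][150:310,170:380],None,fx=3.6,fy=3.6))
E
```

```text
t 10.63 mid [-0.0327  0.1266] end [0.067  0.1188] tip [-0.1324  0.1344] ang -1.649 L [0.007 0.015] tcp bay [-0.0932 -0.1275] 0.026 F [1.  0.5 0.2]
```

View pics/s9.png

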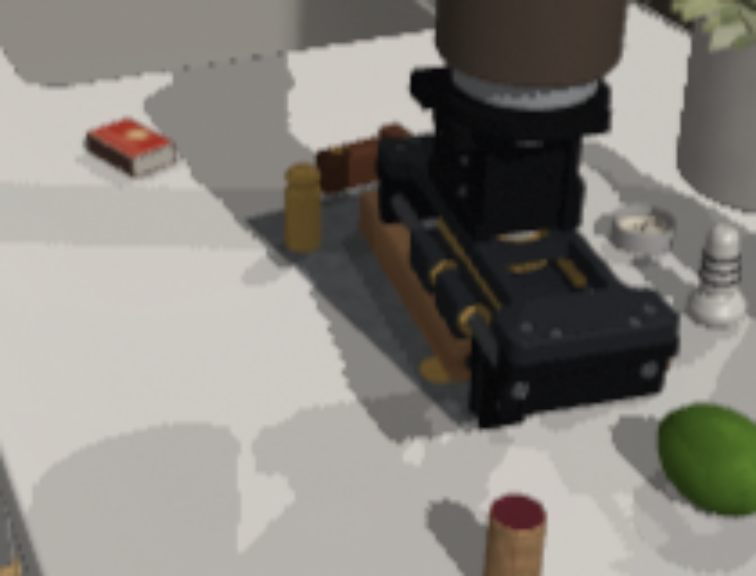

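The bar is well in behind the post. A little further to go, then I'll retreat and look.

Request:
arm_command:
  deltas:
    - [0, 0, 0, 0, -0.8, 0, 1]
    - [0, 0, 0, 0, -1.5, 0, 1]
    - [0, 0, 0, 0, -1.8, 0, 1]
    - [0, 0, 0, 0, -1.8, 0, 1]

```text
time_s: 11.02
tcp_pos: [0.5724, -0.3654, 0.0258]
ee_rot: [[0.989, -0.15, -0.0], [-0.15, -0.989, 0.0], [-0.001, -0.0, -1.0]]
wrist_force: [-0.3, -0.5, 0.7]
gripper_width: 0.002
gripper_force: 0.0
```

Request:
arm_command:
  deltas:
    - [0, 0, 0, 0, 2, 0, 1]
    - [0, 0, 0, -1, 3, -2, 1]
    - [0, 0, 0, -4, 3, -5, 1]
    - [0, 0, -0.24, -8, 3, -7, 1]
    - [0, 0, -0.24, -12, 3, -7, 1]
    - [0, 0, -0.24, -16, 3, -7, 1]

```text
time_s: 11.52
tcp_pos: [0.4091, -0.372, 0.0975]
ee_rot: [[0.996, 0.093, 0.003], [0.093, -0.996, -0.002], [0.003, 0.002, -1.0]]
wrist_force: [-0.1, -1.1, 0.6]
gripper_width: 0.005
gripper_force: 0.0
```

```bash
python3 - <<'E'
from h import *
m,a=look("p10");print(sense()["joints"].round(0))
E
```

```text
t 11.57 mid [-0.0712 -0.0528] end [-0.0427  0.043 ] tip [-0.0997 -0.1487] ang -0.289 L [0.024 0.074] tcp bay [-0.2625 -0.0936] 0.0949 F [-7.9  3.9 -3.7]
[-26.  23. -22.  -0. -46. 121.]
```

```bash
sed -i 's/(9,110,65),(18,175,255)/(12,100,40),(18,178,255)/' h.py; python3 - <<'E'
from h import *
m,a=look()
E
```

```text
t 11.62 mid [-0.0615 -0.0067] end [-0.0374  0.0904] tip [-0.0855 -0.1037] ang -0.243 L [0.028 0.172] tcp bay [-0.2587 -0.0955] 0.0953 F [0.3 0.3 0.1]
```

Request:
arm_command:
  deltas:
    - [0, 0, -0.015, 4, -3, 0, -1]
    - [0, 0, -0.015, 8, -6, 0, -1]
    - [0, 0, -0.015, 12, -8.3, 0, -1]
    - [0, 0, -0.015, 14.5, -8.3, 0, -1]
    - [0, 0, -0.015, 14.5, -8.3, 0, -1]
    - [0, 0, -0.015, 14.5, -8.3, 0, -1]
    - [0, 0, -0.015, 14.5, -8.3, 0, -1]
    - [0, 0, -0.015, 14.5, -8.3, 0, -1]

```text
time_s: 12.28
tcp_pos: [0.5456, -0.2767, 0.0956]
ee_rot: [[0.995, 0.103, -0.001], [0.103, -0.995, 0.001], [-0.001, -0.001, -1.0]]
wrist_force: [-0.2, -0.4, 0.1]
gripper_width: 0.533
gripper_force: 0.0
```

```bash
python3 - <<'E'
from h import *
s=sense();print(B(s["tcp_pos"][:2]),s["tcp_pos"][2],s["gripper_width"]);delta(W((-.114,-.012)),.027,6.2)
E
```

```text
[-0.10581744 -0.01908815] 0.0955664660768606 0.532882877996748
row [-0.001  0.001 -0.005] [-0.81 -0.7   6.86]
```

Request:
arm_command:
  deltas:
    - [0, 0, -0.005, -0.8, -0.7, 0, -1]
    - [0, 0, -0.005, -0.8, -0.7, 0, -1]
    - [0, 0, -0.005, -0.8, -0.7, 0, -1]
    - [0, 0, -0.005, -0.8, -0.7, 2, -1]
    - [0, 0, -0.005, -0.8, -0.7, 4.5, -1]
    - [0, 0, -0.005, -0.8, -0.7, 6.3, -1]
    - [0, 0, -0.005, -0.8, -0.7, 6.8, -1]
    - [0, 0, -0.005, -0.8, -0.7, 6.8, -1]

```text
time_s: 12.95
tcp_pos: [0.537, -0.2706, 0.0266]
ee_rot: [[0.994, 0.108, -0.003], [0.108, -0.994, 0.001], [-0.003, -0.001, -1.0]]
wrist_force: [0.2, -0.0, 0.7]
gripper_width: 0.993
gripper_force: 0.0
```

Request:
arm_command:
  deltas:
    - [0, 0, 0, 0.6, 0, 0, -1]
    - [0, 0, 0, 1.2, -0.1, 0, -1]
    - [0, 0, 0, 1.8, -0.2, 0, -1]
    - [0, 0, 0, 2.4, -0.4, 0, -1]
    - [0, 0, 0, 3, -0.6, 0, -1]
    - [0, 0, 0, 3.5, -0.8, 0, -1]
    - [0, 0, 0, 3.5, -0.8, 0, -1]

```text
time_s: 13.53
tcp_pos: [0.5735, -0.2579, 0.0282]
ee_rot: [[0.994, 0.11, 0.001], [0.11, -0.994, -0.0], [0.001, 0.0, -1.0]]
wrist_force: [0.3, 0.2, 0.5]
gripper_width: 1.002
gripper_force: 0.0
```

```bash
python3 - <<'E'
from h import *
s=sense();print(B(s["tcp_pos"][:2]),s["tcp_pos"][2],s["gripper_width"],s["wrist_force"])
c=capture("side");cv2.imwrite("pics/s11.png",cv2.resize(c["pixels"][150:310,170:380],None,fx=3.6,fy=3.6))
E
```

```text
[-0.07603735 -0.00337457] 0.02821369161904887 1.0022708343717321 [0.30257168 0.21608286 0.53242524]
```

View pics/s11.png

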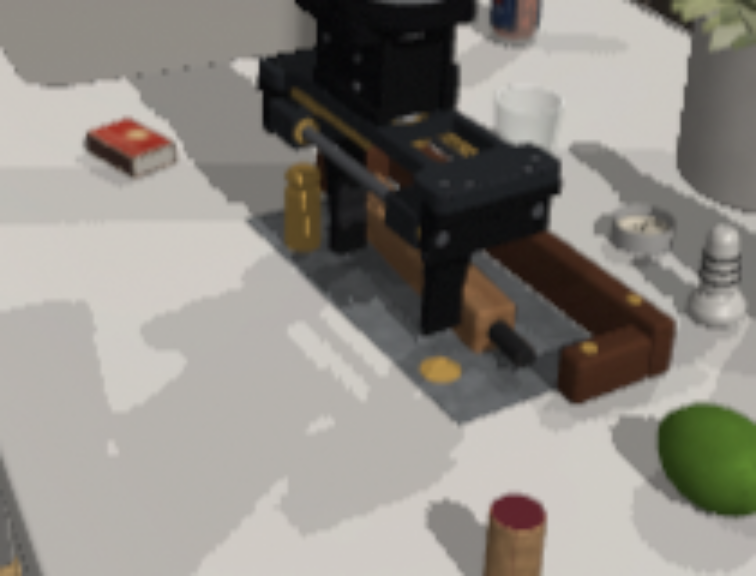

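The side view shows both fingers behind the bar and the tip at about (530,358) in the crop, apparently left of the right cheek. I'll measure that.

```bash
python3 - <<'E'
from h import *
print("tip",S([(534,358)],.013),"wood corner",S([(516,311),(480,349)],.026),"cheek front inner",S([(562,348)],.028))
E
```

```text
tip [array([-0.0505, -0.1035])] wood corner [array([-0.0449, -0.0788]), array([-0.0821, -0.0982])] cheek front inner [array([-0.0467, -0.1198])]
```

Request:
arm_command:
  deltas:
    - [0, 0, 0, 0.6, 0, 0, -1]
    - [0, 0, 0, 1.2, 0, 0, -1]
    - [0, 0, 0, 1.8, 0, 0, -1]
    - [0, 0, 0, 2.4, 0, 0, -1]
    - [0, 0, 0, 3, 0, 0, -1]
    - [0, 0, 0, 3.5, 0, 0, -1]
    - [0, 0, 0, 3.8, 0, 0, -1]
    - [0, 0, 0, 3.8, 0, 0, -1]

```text
time_s: 14.4
tcp_pos: [0.6108, -0.2542, 0.0278]
ee_rot: [[0.994, 0.109, 0.001], [0.109, -0.994, -0.0], [0.001, 0.0, -1.0]]
wrist_force: [-0.3, 0.3, -0.0]
gripper_width: 1.002
gripper_force: 0.0
```

```bash
python3 - <<'E'
from h import *
s=sense();print(B(s["tcp_pos"][:2]),s["tcp_pos"][2],s["wrist_force"])
E
```

```text
[-0.03848231 -0.00373613] 0.027831381786325844 [-0.30269637  0.30683226 -0.03107839]
```

No contact with the rail yet, so I push slowly a few mm more.

Request:
arm_command:
  deltas:
    - [0, 0, 0, 0.15, 0, 0, -1]
    - [0, 0, 0, 0.3, 0, 0, -1]
    - [0, 0, 0, 0.4, 0, 0, -1]
    - [0, 0, 0, 0.5, 0, 0, -1]
    - [0, 0, 0, 0.5, 0, 0, -1]

```text
time_s: 14.82
tcp_pos: [0.6122, -0.254, 0.0278]
ee_rot: [[0.994, 0.109, -0.006], [0.109, -0.994, 0.001], [-0.006, -0.001, -1.0]]
wrist_force: [-6.4, -0.3, 3.7]
gripper_width: 0.999
gripper_force: 3.0
```

Request:
arm_command:
  deltas:
    - [0, 0, 0, -1, 0, 0, -1]
    - [0, 0, 0, -2, 0.5, 0, -1]
    - [0, 0, 0, -2, 0.7, -3, -1]
    - [0, 0, 0, -2, 0.7, -7, -1]
    - [0, 0, 0, -6, 0.7, -10, -1]
    - [0, 0, 0, -10, 0.7, -12, -1]
    - [0, 0, 0, -14, 0.7, -12, -1]
    - [0, 0, 0, -18, 0.7, -12, -1]

```text
time_s: 15.48
tcp_pos: [0.4429, -0.2802, 0.1499]
ee_rot: [[0.994, 0.109, 0.006], [0.109, -0.994, -0.002], [0.006, 0.002, -1.0]]
wrist_force: [-0.3, -0.9, -0.3]
gripper_width: 1.003
gripper_force: 0.0
```

```bash
python3 - <<'E'
from h import *
look("p12")
c=cv2.imread("pics/p12.png");cv2.imwrite("pics/c12.png",cv2.resize(c[145:260,190:420],None,fx=3.4,fy=3.4,interpolation=cv2.INTER_CUBIC))
E
```

```text
t 15.53 mid [-0.0144 -0.0025] end [-0.0145  0.0975] tip [-0.0142 -0.1025] ang 0.001 L [0.031 0.171] tcp bay [-0.2183 -0.0089] 0.1479 F [-7.2  2.4 -2.2]
```

View pics/c12.png

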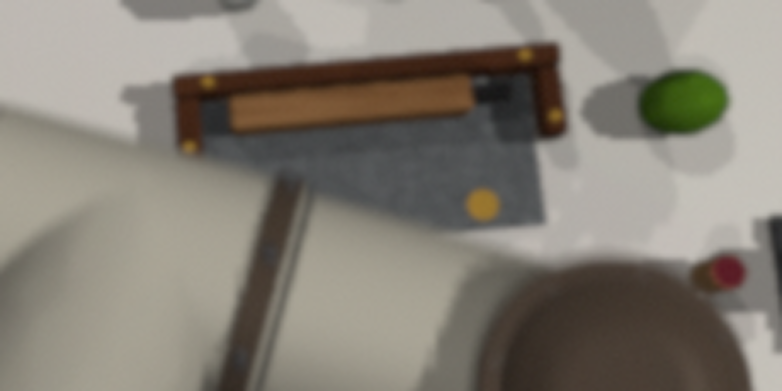

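The muddler, crop (230,110)–(505,88), lies flat against the rail. It measures x −14 mm, y −2.5 mm and 0.001 rad, with the cork and lime unmoved.

```bash
python3 -c "
from h import *
print(finish_job())"
```

```text
the job is handed in; nothing more can be done
None
```

The muddler is home in the bay by pushing alone: it lies flat against the back rail, parallel to within 0.001 rad and 2.5 mm off the bay's middle, with no sign of any bystander moving; the job was handed in at about 15.5 s, and no verdict came back.

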